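# Slide a flat bar under a sprung hold-down clip

### The job

With one fingertip press and hold down the red pad of the spring clip on the blue jig, and with the other fingertip push the flat steel bar by its rear end along the channel, beneath the raised clip foot, until it is home against the end stop. Then let go so that the clip springs down onto the bar, and move clear. Nothing is to be picked up: the bar stays flat on the jig, and the marker, the nut and the angle offcut lying around are left alone.

Things in the scene. Friction and masses are not known exactly. Their poses are not given: they have to be found in the camera images.
- jig: Blue base plate 215x80x12 mm, fixed, place and yaw vary. Origin on the bench under the channel's centre line; +x = way the bar is pushed, +y = clip side. Spans x -100..115, y -36..44 mm; its top (bed) is 12 mm above the bench. Rails 8 mm high leave a 44 mm channel (y -22..22) from x -15 to 100. The clip's hinge rod runs along x at y 35, 21 mm above the bench, lugs to 16 mm above the bed.
- stop (a point): Centre of the face of the steel end stop that closes the channel (12 mm high), 5 mm above the bed: jig x = 100 mm, y = 0.
- clip (a joint): Sprung clip, rad. 0 = at rest: foot 4 mm above the bed, blocking the bar. 0.29 = pad fully down on its travel stop, foot 17 mm above the bed. Above about 0.15 the 10 mm bar passes beneath; let go with the bar under it, it rests on the bar at about 0.13. The spring needs about 3 N at the middle of the pad to start, 7 N fully down, and returns when released.
- clip_foot (a point): Underside of the clip's foot, a dark upright 10 mm round pin on a steel arm across the channel: jig x 77 to 87 mm, y = -12 mm. Moves with the clip.
- clip_pad (a point): Middle of the top of the red ribbed pad; moves with the clip. Pad: jig x -105..10, y 47..81 mm; press anywhere along it, a fingertip may slide along it. At rest it slopes up away from the channel, middle about 22 mm above the bench; fully down it is level, 14 mm above the bench (2 mm above the bed): a second fingertip at that height meets the bar's end but clears the bed.
- bar: Dark flat steel bar 122x40x10 mm, about 0.35 kg, loose on the bed in the channel. Origin at the centre of its underside; +y runs along its length to the front end (towards the stop, 61 mm away), -y to the rear end, which stands free behind the rails. At the start the front end lies at jig x 50 to 70 mm, short of the foot; when home the rear end is at jig x = -22 mm.
- bar_front (a point): Centre of the bar's front end face, 5 mm above its underside.
- marker: Paint marker, dark with a red cap, 120 x 16 x 17 mm, lying on the bench beside the jig; origin at the centre of its underside. Leave alone.
- nut: Hexagon nut, 28 x 24 x 13 mm, lying on the bench beside the jig; origin at the centre of its underside. Leave alone.
- angle: Offcut of dark steel angle, 75 mm wide, 40 mm deep and high, standing on the bench beside the jig; origin at the centre of its underside. Leave alone.
Things that resemble listed ones, but are neither listed nor needed, are in the scene too. Several things look just like the jig: the one meant starts farthest to the robot's left.

How it is judged:
On the way, in this order (a step that is already met when the one before it is completed fails the run):
1. the clip is pressed down by a fingertip while the bar is still short of its foot (value of joint clip above 0.15 rad and contact force between the fingers and jig above 1 N and x of bar_front in the frame of jig below 0.079 m), for 0.1 s.
2. with the clip still held down, the other fingertip has pushed the bar beneath its foot (value of joint clip above 0.14 rad and contact force between the fingers and jig above 1 N and contact force between the fingers and bar above 0.2 N and x of bar_front in the frame of jig above 0.089 m), for 0.1 s.
At the end, for the whole second after the job is handed in: The bar lies flat in the channel, its front end within 3.5 mm of the end stop, within 5 mm of the centre line and square to within 0.08 rad, at rest, with the clip sprung down on top of it (clip angle 0.09 to 0.18 rad) and the robot clear (x of bar_front in the frame of jig above 0.0965 m and y of bar_front in the frame of jig between -0.005 and 0.005 m and angle between the y axis of bar and the x axis of jig, either way round below 0.08 rad and z of bar in the frame of jig below 0.015 m and angle between bar's own z axis and vertical below 0.05 rad and value of joint clip between 0.09 and 0.18 rad and linear speed of bar below 0.01 m/s); the robot touches nothing.
It fails at once if the bar is lifted off the bed or tipped (z of bar in the frame of jig above 0.02 m or angle between bar's own z axis and vertical above 0.15 rad).
It fails at once if the marker, nut or angle offcut is disturbed (distance of any of marker, nut, angle from where it was at the start of the episode above 0.02 m).
It also fails if it takes over 45 s, if anything falls off the work surface, if the arm or the gripper's body presses on something with over 40 N, if the wrist force passes 120 N, or if a joint passes its speed limit or range.

### The arm

A 6-joint arm with a two-finger parallel gripper is mounted at the origin on the work surface; the furniture and walls round the work are solid. World frame = base frame: x ahead of the robot, y to its left, z up, the work surface at z = 0. Lengths are in m, angles in rad, forces in N, time in s.
With the tool pointing down it reaches from about 0.425 to 0.95 m from the base axis. Payload 3.5 kg.
Tool frame: the origin (TCP) lies on the centre line of the jaws, within the pads' length; the fingertips stand 8 mm ahead of it and the grasp point (between the pads) lies 11 mm behind it; z points along the fingers, y is the line along which they close (so a half turn about z gives the same grasp; the last joint's range is limited). The gripper opens to 85 mm and grips with 20 to 120 N. Pads are 22 mm wide; open, the fingers measure 114 mm over their backs; the gripper's body (76 mm by 85 mm) begins 54 mm behind the grasp point. The pads swing forward as they close: fully open they stand 13 mm farther back than shut.
Start: joints at [-0.15, 0.286, 1.577, -0, 1.279, -0.15], TCP at [0.675, 0, 0.239] pointing down, gripper open.
Joint ranges: [-2.77, 2.77], [-0.9, 2.22], [0.21, 2.48], [-1.53, 4.67], [0.24, 2.81], [-2.84, 2.84]. Speed limits (rad/s): [2.79, 2.79, 3.14, 3.14, 3.14, 3.14].

### API

Orientations are given as a unit quaternion [x, y, z, w].
In Python, from plant import ctrl gives the robot as it stands. The module is installed in compiled form; this text tells all that it offers.
- The arm moves only by the tool send_rows, never from a script. Its argument "steps" is a list of rows, each a list of 5 numbers: the shift along the tool's x, y, z in m, then the turn about the tool's z in degrees, then the opening, from -1 (shut) to 1 (fully open). A call has 1 to 12 rows; each row is the pose to reach, as a shift and turn from the pose commanded when the call began, along the tool's axes at that moment; what a row does not reach only later rows make up. A row lasts 1/10 s, in which the tool goes at most 50 mm and 8.59 degrees, less where a joint would pass 70% of its speed; a pose out of reach is approached as far as the arm can. A call with a gripper value outside its range is refused whole. The fingers move at their own pace and stop on an object; "squeeze" is the grip in N (left out, the last holds). Time passes only in rows, so rows that repeat a pose let the fingers close. It gives the time, the measured TCP pose, the force, the opening and the grip force at its end, in the units of the state.
- ctrl.get_state(): the state, without advancing time (a new reading comes with each control period).
- ctrl.read_camera(name): name is "scene" or "side" or "wrist"; returns the picture (400x640x3 uint8, red, green, blue); there is no depth.
- ctrl.calibration(name): a dict with "intrinsics" (3x3 intrinsics, pixels), "k1" (the pictures are not rectified: a ray, as slopes to the right and down, at radius r is drawn at 1 + k1 r^2 times it, then the intrinsics apply), "extrinsics" (4x4, takes a point from world to camera coordinates); the wrist camera has in their place "tool_from_camera" (4x4, takes a point from camera to tool coordinates, whose origin is the TCP and whose axes are the flange's). Camera axes: x right, y up, looking along -z (the intrinsics and any distortion apply to the point x, -y, -z); pixel columns grow to the right and rows downward; lengths in m; the calibration is good to about 2 mm. A picture is of the moment at which its call begins: read the wrist's pose just before it. calibration takes no time and is no camera call.
- ctrl.sign_off(): hands the job in; it is judged then, once.
The state is a dict: "time": time; "qpos": joint angles; "dq": joint speeds; "joint_efforts": joint torques, N m; "eef_pos": TCP position; "tcp_rot": TCP orientation; "contact_force": force on the tool from outside, world axes, zero at the start; "wrist_torque": the same for the moment, N m; "opening": opening from 0.0 (shut) to 1.0 (fully open); "finger_force": force on a finger pad.
Only numpy, scipy, OpenCV 4.12 (cv2) and the standard library are available. Lean on these libraries where they do the work, as an engineer would, in place of code of your own. Each camera call takes 0.05 s, during which the arm holds its last target. There are 200 camera calls.

## Working session

There is one attempt and no reset: what is moved stays moved. The work goes in short steps, Python scripts to look and compute and a tool call to move; the robot and the scene stay as the last step left them, time stands still between calls to the robot, and variables do not carry over. Pictures are saved under pics/ and viewed, at most 10 in all, crops included, and the job is handed in when it is done.

Besides the shell and the picture viewer there is one more tool, called after ">>>" by a JSON object that holds its "op" and its "data". send_rows: Moves the arm, as the interface text tells. Its arguments: {"type":"object","properties":{"steps":{"type":"array","items":{"type":"array","items":{"type":"number"}}},"squeeze":{"type":"number"}},"required":["steps"]}

```bash
mkdir -p pics; cat > h.py <<'E'
import numpy as np, cv2
from plant import ctrl
from scipy.spatial.transform import Rotation as R
def ext(name, st=None):
    c=ctrl.calibration(name)
    if name!='wrist': E=np.array(c['extrinsics'])
    else:
        T=np.eye(4);T[:3,:3]=R.from_quat(st['tcp_rot']).as_matrix();T[:3,3]=st['eef_pos']
        E=np.linalg.inv(T@np.array(c['tool_from_camera']))
    return np.array(c['intrinsics']),c['k1'],E
def ray(cal,px):
    K,k,E=cal
    p=cv2.undistortPoints(np.array([[px]],float),K,np.array([k,0,0,0.]))[0,0]
    d=E[:3,:3].T@np.array([p[0],-p[1],-1]); o=-E[:3,:3].T@E[:3,3]
    return o,d/np.linalg.norm(d)
def plane(cal,px,z):
    o,d=ray(cal,px); return o+d*(z-o[2])/d[2]
def proj(cal,P):
    K,k,E=cal
    q=E[:3,:3]@np.array(P)+E[:3,3]; x,y=q[0]/-q[2],-q[1]/-q[2]; s=1+k*(x*x+y*y)
    return K[0,0]*x*s+K[0,2],K[1,1]*y*s+K[1,2]
def tri(rs):
    A=sum(np.eye(3)-np.outer(d,d) for o,d in rs); b=sum((np.eye(3)-np.outer(d,d))@o for o,d in rs)
    return np.linalg.solve(A,b)
def save(n,im): cv2.imwrite('pics/'+n,cv2.cvtColor(im,cv2.COLOR_RGB2BGR))
E
python3 - <<'E'
from h import *
for n in('scene','side','wrist'):
    st=ctrl.get_state(); im=ctrl.read_camera(n); np.save(n+'.npy',im); save(n+'.png',im)
    print(n,ctrl.calibration(n)['k1'])
print({k:np.round(v,3) for k,v in ctrl.get_state().items()})
E
python3 -c "
import cv2,numpy as np
a=[cv2.imread('pics/%s.png'%n) for n in('scene','side')]
"
```

```text
scene -0.019441850158835403
side 0.018656632260218478
wrist -0.03957916204902465
{'time': np.float64(0.15), 'qpos': array([-0.15 ,  0.287,  1.578,  0.   ,  1.279, -0.15 ]), 'dq': array([ 0.002, -0.002, -0.005, -0.   , -0.001,  0.   ]), 'joint_efforts': array([ 1.0000e-03, -4.0660e+01, -2.9314e+01, -0.0000e+00,  4.0000e-03,
       -0.0000e+00]), 'eef_pos': array([0.675, 0.   , 0.238]), 'tcp_rot': array([ 0.707,  0.707, -0.001, -0.001]), 'contact_force': array([ 0.251, -0.704, -0.315]), 'wrist_torque': array([0.037, 0.007, 0.036]), 'finger_force': np.float64(0.0), 'opening': np.float64(1.004)}
```

View pics/scene.png

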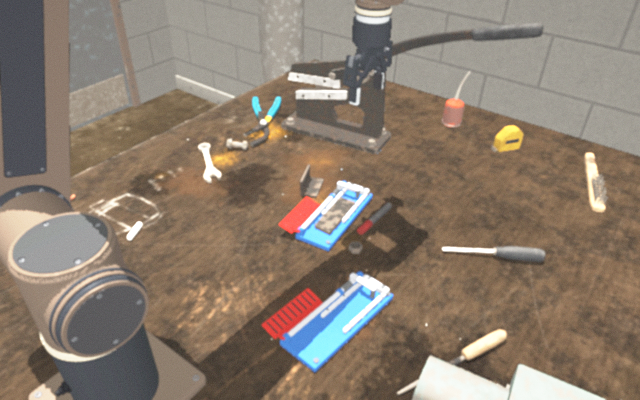

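View pics/side.png

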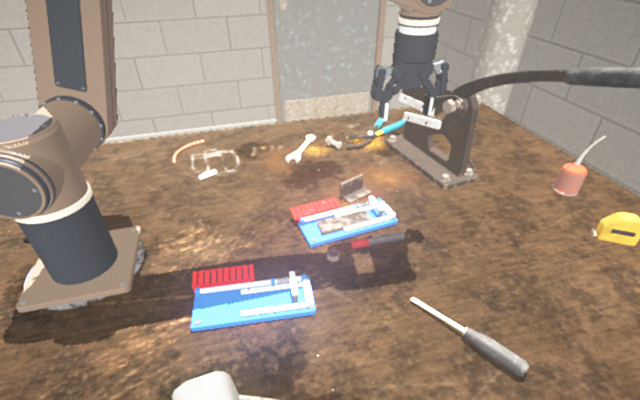

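The scene view shows two jig-like things. One is at scene (335,215) / side (347,222), with a bar on it and the angle (312,182), marker (377,218) and nut (355,247) around it. The other is an empty lookalike at scene (338,318) / side (253,300). Next I'll take a close crop and check the world y of both.

```bash
python3 - <<'E'
from h import *
sc,sd=ext('scene'),ext('side')
for a,b in(((335,215),(347,222)),((338,318),(253,300))):
    print(plane(sc,a,.012),plane(sd,b,.012))
s,d=np.load('scene.npy'),np.load('side.npy')
f=lambda im,x,y,w,h:cv2.resize(im[y:y+h,x:x+w],None,fx=6,fy=6,interpolation=cv2.INTER_CUBIC)
save('c.png',np.vstack([f(s,272,160,130,95)[:,:780],])); save('d.png',f(d,280,170,130,95))
E
```

```text
[ 0.54899229 -0.02272712  0.012     ] [ 0.5544788  -0.02078237  0.012     ]
[ 0.3160712  -0.19262751  0.012     ] [ 0.32024783 -0.18835518  0.012     ]
```

View pics/c.png

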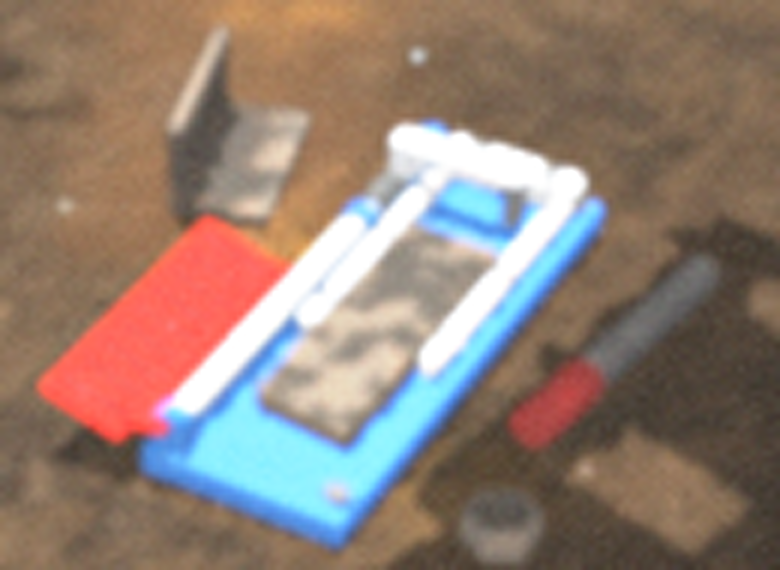

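View pics/wrist.png

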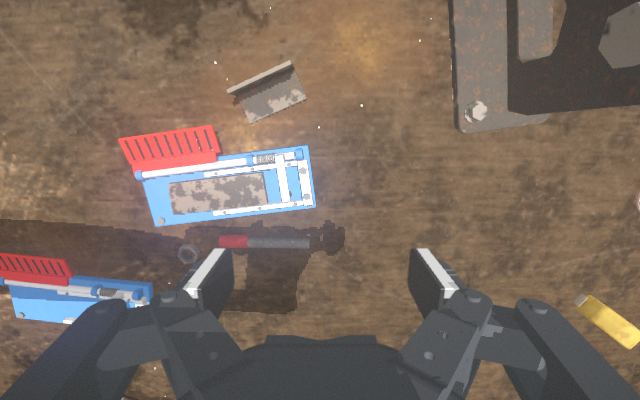

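View pics/d.png

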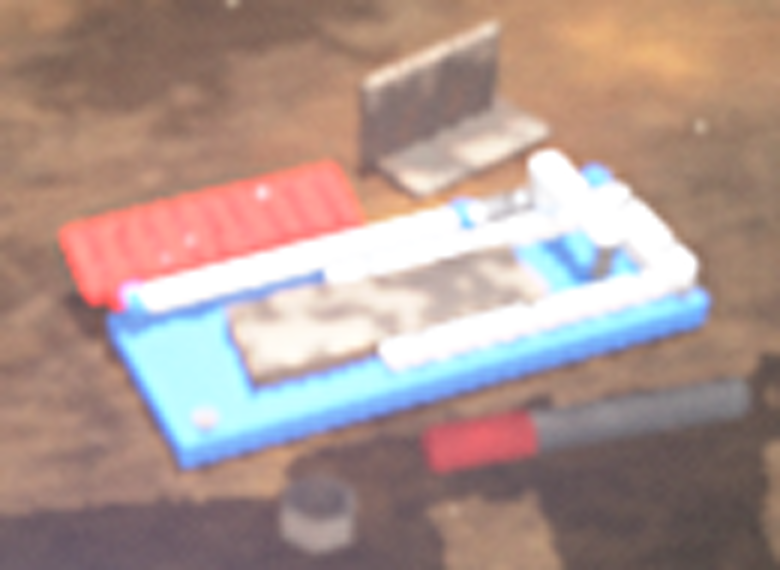

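The scene crop shows the clip jig with the bar in it, its rear end at c.png (300,415), and red pad, angle, marker and nut around it. It sits at y≈-0.02, against -0.19 for the empty lookalike, so it is the farthest left and is the jig meant. Next I'll triangulate its corners.

```bash
python3 - <<'E'
from h import *
sc,sd=ext('scene'),ext('side'); st=ctrl.get_state(); w=ext('wrist',st)
cs=lambda p:(272+p[0]/6,160+p[1]/6); ds=lambda p:(280+p[0]/6,170+p[1]/6)
pts={'rr':((335,520),(180,450)),'fr':((605,203),(708,293)),'rl':((145,455),(112,322)),'bar_rl':((262,390),(230,308)),'bar_rr':((343,432),(253,372)),'pad_rear_out':((40,383),(62,235)),'pad_front_out':((205,217),(335,163))}
wp={'rr':(156,226),'fr':(315,207),'bar_rl':(169,182),'bar_rr':(172,215),'pad_rear_out':(121,140),'pad_front_out':(214,126)}
P={}
for k,(a,b) in pts.items():
    rs=[ray(sc,cs(a)),ray(sd,ds(b))]; p2=tri(rs)
    if k in wp: rs.append(ray(w,wp[k]))
    P[k]=tri(rs); print(k,p2.round(4),P[k].round(4), 'wrist on plane',plane(w,wp[k],P[k][2]).round(4) if k in wp else '')
v=(P['fr']-P['rr'])[:2]; yaw=np.arctan2(v[1],v[0]); print('len',np.linalg.norm(v),'yaw',np.degrees(yaw), 'width',np.linalg.norm(P['rl']-P['rr']))
c=np.array([np.cos(yaw),np.sin(yaw)]);n=np.array([-c[1],c[0]])
o=((P['rr'][:2]+100e-3*c+36e-3*n)+(P['fr'][:2]-115e-3*c+36e-3*n))/2
print('origin',o)
for k in P: print(k,((P[k][:2]-o)@c).round(4),((P[k][:2]-o)@n).round(4))
E
```

```text
rr [ 0.4556 -0.0708  0.0107] [ 0.4561 -0.0703  0.01  ] wrist on plane [ 0.4565 -0.0703  0.01  ]
fr [ 0.6668 -0.0468  0.0152] [ 0.6686 -0.0441  0.0126] wrist on plane [ 0.6678 -0.0428  0.0126]
rl [0.4471 0.0054 0.0079] [0.4471 0.0054 0.0079] wrist on plane 
bar_rl [ 0.4883 -0.0145  0.0211] [ 0.489  -0.011   0.0188] wrist on plane [ 0.4873 -0.0087  0.0188]
bar_rr [ 0.4876 -0.0503  0.0202] [ 0.4868 -0.0511  0.0212] wrist on plane [ 0.4864 -0.051   0.0212]
pad_rear_out [0.4367 0.0436 0.0258] [0.4377 0.0441 0.0246] wrist on plane [0.439  0.0434 0.0246]
pad_front_out [0.552  0.0599 0.0253] [0.552  0.0591 0.0257] wrist on plane [0.5525 0.0585 0.0257]
len 0.21409237204607076 yaw 7.033955410667835 width 0.07629023524437718
origin [ 0.5505016  -0.02237333]
rr -0.0995 -0.036
fr 0.1145 -0.036
rl -0.0993 0.0403
bar_rl -0.0596 0.0189
bar_rr -0.0667 -0.0207
pad_rear_out -0.1038 0.0798
pad_front_out 0.0114 0.0807
```

Sizes agree with the text: length 214 mm, bed at about 12 mm, bar rear at jig x≈-63 mm with its top at about 21 mm, pad outer edge at y≈80 mm. The jig origin is (0.5505, -0.0224) with yaw 7°. I'll go above the press point (jig x -85, y 31) with the jaws along jig y.

>>> {"op": "send_rows", "data": {"steps": [[0,-0.03,0.01,8,0.2],[0,-0.06,0.02,16,0.2],[0,-0.09,0.04,24,0.2],[0,-0.12,0.06,32,0.2],[0,-0.15,0.08,40,0.2],[-0.002,-0.18,0.1,48,0.2],[-0.002,-0.213,0.11,56,0.2],[-0.002,-0.213,0.12,64,0.2],[-0.002,-0.213,0.13,72,0.2],[-0.002,-0.213,0.13,80,0.2],[-0.002,-0.213,0.13,83,0.2],[-0.002,-0.213,0.13,83,0.2]]}}

```text
time: 1.35
eef_pos: [0.4617, -0.0019, 0.1091]
tcp_rot: [0.998, 0.061, -0.0, -0.0]
contact_force: [-0.4, -0.0, 0.7]
opening: 0.6
finger_force: 0.0
```

```bash
python3 - <<'E'
from h import *
st=ctrl.get_state(); im=ctrl.read_camera('wrist'); save('w2.png',im)
T=R.from_quat(st['tcp_rot']).as_matrix(); print(st['eef_pos'],T.round(3),st['opening'],st['contact_force'])
w=ext('wrist',st);yaw=np.radians(7.03);c,s=np.cos(yaw),np.sin(yaw);o=np.array([.5505,-.0224])
J=lambda x,y,z:(o[0]+c*x-s*y,o[1]+s*x+c*y,z)
for q in((-.1,-.036,.012),(.115,-.036,.012),(.115,.044,.012),(-.062,.02,.022),(-.062,-.02,.022),(-.105,.081,.026),(.01,.081,.026)): print(q,np.round(proj(w,J(*q))))
E
```

```text
[ 0.46171159 -0.00191913  0.10905893] [[ 0.993  0.122 -0.001]
 [ 0.122 -0.993  0.   ]
 [-0.001 -0.    -1.   ]] 0.6003310742073242 [-0.40208392 -0.01881049  0.74232837]
(-0.1, -0.036, 0.012) [400. 221.]
(0.115, -0.036, 0.012) [421. -85.]
(0.115, 0.044, 0.012) [300. -86.]
(-0.062, 0.02, 0.022) [334. 179.]
(-0.062, -0.02, 0.022) [386. 179.]
(-0.105, 0.081, 0.026) [257. 233.]
(0.01, 0.081, 0.026) [247.  78.]
```

View pics/w2.png

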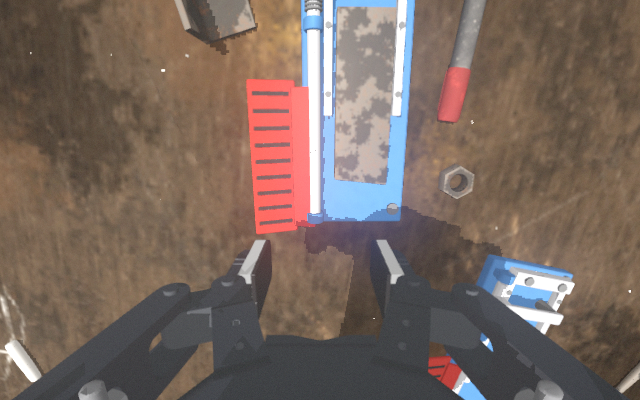

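The wrist view agrees with the prediction: plate corner (400,220), bar rear edge (335,182)-(386,184), pad (247,80)-(257,233). The fingertips lie behind the bar's rear and over the pad. Descending.

>>> {"op": "send_rows", "data": {"steps": [[0,0,0.03,0,0.2],[0,0,0.055,0,0.2],[0,0,0.069,0,0.2],[0,0,0.074,0,0.2],[0,0,0.077,0,0.2],[0,0,0.079,0,0.2],[0,0,0.079,0,0.2]]}}

```text
time: 2.1
eef_pos: [0.4626, -0.0021, 0.0309]
tcp_rot: [0.998, 0.061, 0.001, 0.0]
contact_force: [-1.0, -0.7, 1.0]
opening: 0.601
finger_force: 0.0
```

>>> {"op": "send_rows", "data": {"steps": [[0,0,0.002,0,0.2],[0,0,0.003,0,0.2],[0,0,0.003,0,0.2]]}}

```text
time: 2.4
eef_pos: [0.462, -0.002, 0.0275]
tcp_rot: [0.998, 0.061, 0.0, 0.0]
contact_force: [0.8, -1.8, 0.4]
opening: 0.6
finger_force: 0.0
```

>>> {"op": "send_rows", "data": {"steps": [[0,0,0.002,0,0.2],[0,0,0.003,0,0.2],[0,0,0.003,0,0.2]]}}

```text
time: 2.7
eef_pos: [0.4623, -0.002, 0.0247]
tcp_rot: [0.998, 0.061, 0.0, 0.0]
contact_force: [-0.9, 0.1, 4.3]
opening: 0.599
finger_force: 1.9
```

>>> {"op": "send_rows", "data": {"steps": [[0,0,0.002,0,0.2],[0,0,0.004,0,0.2],[0,0,0.004,0,0.2]]}}

```text
time: 3.0
eef_pos: [0.4624, -0.0023, 0.0207]
tcp_rot: [0.998, 0.061, 0.0, 0.0]
contact_force: [-1.3, -0.7, 6.7]
opening: 0.601
finger_force: 3.2
```

>>> {"op": "send_rows", "data": {"steps": [[0,0,0.001,0,0.2],[0,0,0.002,0,0.2],[0,0,0.002,0,0.2]]}}

```text
time: 3.3
eef_pos: [0.4625, -0.0026, 0.019]
tcp_rot: [0.998, 0.061, 0.0, 0.001]
contact_force: [-2.5, -0.7, 8.9]
opening: 0.6
finger_force: 4.0
```

```bash
python3 - <<'E'
from h import *
d=ctrl.read_camera('side'); s=ctrl.read_camera('scene')
f=lambda im,x,y,w,h:cv2.resize(im[y:y+h,x:x+w],None,fx=5,fy=5,interpolation=cv2.INTER_CUBIC)
save('e.png',f(d,260,165,150,90))
st=ctrl.get_state();print(st['eef_pos'],st['contact_force'],st['finger_force'])
E
```

```text
[ 0.46250862 -0.00262677  0.01906568] [-2.18621985 -1.44808489  8.40699286] 4.006022578752486
```

View pics/e.png

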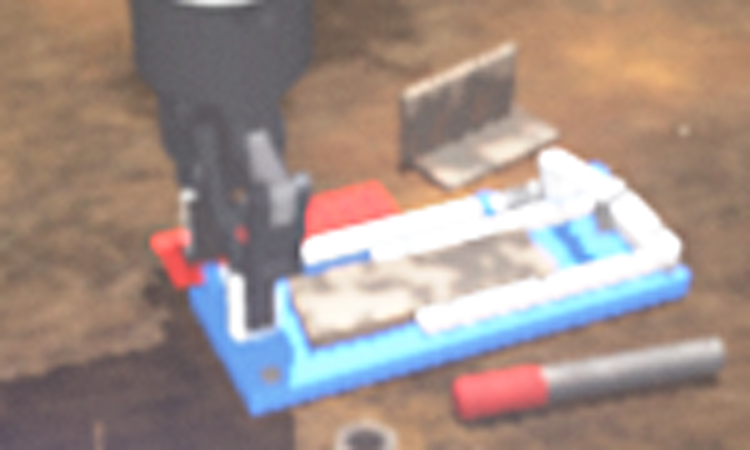

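The side view shows the pad pressed with the foot raised, and the free finger just behind the bar's rear (e.png 260,320), clear of the bed. Force is about 8 N, near full travel. Now pushing.

>>> {"op": "send_rows", "data": {"steps": [[0.004,0,0,0,0.2],[0.008,0,0,0,0.2],[0.012,0,0,0,0.2],[0.016,0,0,0,0.2],[0.02,0,0,0,0.2],[0.02,0,0,0,0.2]]}}

```text
time: 4.0
eef_pos: [0.4777, 0.0006, 0.0182]
tcp_rot: [0.998, 0.062, -0.007, -0.001]
contact_force: [-13.4, -2.6, 18.5]
opening: 0.599
finger_force: 9.7
```

>>> {"op": "send_rows", "data": {"steps": [[0.002,0,-0.001,0,0.2],[0.004,0,-0.001,0,0.2],[0.004,0,-0.001,0,0.2]]}}

```text
time: 4.3
eef_pos: [0.4824, 0.0012, 0.0186]
tcp_rot: [0.998, 0.062, -0.005, -0.001]
contact_force: [-8.7, -0.9, 9.9]
opening: 0.6
finger_force: 5.6
```

```bash
python3 - <<'E'
from h import *
st=ctrl.get_state();print(st['eef_pos'],st['contact_force'],st['wrist_torque'],st['finger_force'])
w=ctrl.read_camera('wrist');save('w3.png',w)
E
```

```text
[0.48240426 0.001196   0.01856889] [-8.68356517 -0.86123345  9.85121681] [0.10869043 1.50782973 0.06427262] 5.573004291886718
```

View pics/w3.png

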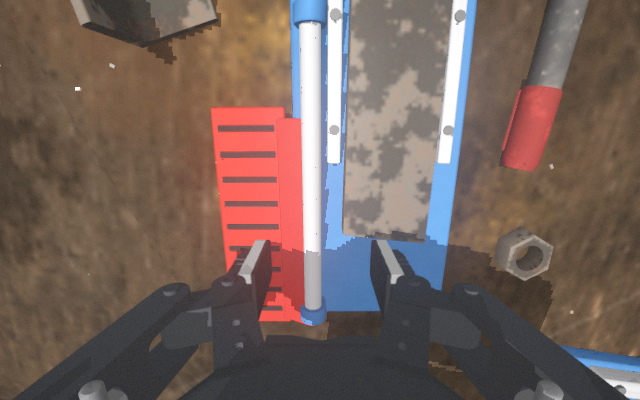

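```bash
python3 - <<'E'
from h import *
st=ctrl.get_state();w=ext('wrist',st);yaw=np.radians(7.03);c,s=np.cos(yaw),np.sin(yaw);o=np.array([.5505,-.0224])
for p in((343,234),(426,241),(345,20),(448,20)):
    q=plane(w,p,.022)[:2]-o; print(p,(q@[c,s]).round(4),(q@[-s,c]).round(4))
q=st['eef_pos'][:2]-o;print('tcp',q@[c,s],q@[-s,c])
E
```

```text
(343, 234) -0.0488 0.0203
(426, 241) -0.0524 -0.0201
(345, 20) 0.0427 0.0215
(448, 20) 0.0433 -0.0197
tcp -0.06469198465712786 0.03176506006539678
```

The bar has moved about 10 mm, rear end now at jig x≈-51 and square. The forces fit friction. Carrying on.

>>> {"op": "send_rows", "data": {"steps": [[0.004,0,0,0,0.2],[0.008,0,0,0,0.2],[0.012,0,0,0,0.2],[0.016,0,0,0,0.2],[0.02,0,0,0,0.2],[0.02,0,0,0,0.2]]}}

```text
time: 4.95
eef_pos: [0.5027, 0.0037, 0.0186]
tcp_rot: [0.998, 0.062, -0.004, -0.001]
contact_force: [-6.7, -0.9, 9.6]
opening: 0.604
finger_force: 5.3
```

Moving freely, with 11–12 mm to go to the stop.

>>> {"op": "send_rows", "data": {"steps": [[0.003,0,0,0,0.2],[0.006,0,0,0,0.2],[0.009,0,0,0,0.2],[0.011,0,0,0,0.2],[0.011,0,0,0,0.2]]}}

```text
time: 5.45
eef_pos: [0.513, 0.005, 0.0185]
tcp_rot: [0.998, 0.062, -0.005, -0.001]
contact_force: [-8.5, -1.0, 10.6]
opening: 0.601
finger_force: 6.1
```

>>> {"op": "send_rows", "data": {"steps": [[0.002,0,0,0,0.2],[0.004,0,0,0,0.2],[0.004,0,0,0,0.2]]}}

```text
time: 5.75
eef_pos: [0.5133, 0.0051, 0.0185]
tcp_rot: [0.998, 0.062, -0.011, -0.001]
contact_force: [-20.2, -4.2, 21.0]
opening: 0.6
finger_force: 11.9
```

Forward motion stopped at the expected place and the force rose, so the bar is home. I'll back off the bar first, then rise so the clip drops.

>>> {"op": "send_rows", "data": {"steps": [[-0.004,0,0,0,0.2],[-0.01,0,0,0,0.2],[-0.014,0,0,0,0.2],[-0.014,0,-0.004,0,0.2],[-0.014,0,-0.01,0,0.2],[-0.014,0,-0.02,0,0.2],[-0.014,0,-0.05,0,0.2],[-0.014,0,-0.08,0,0.2],[-0.014,0,-0.11,0,0.2],[-0.014,0,-0.11,0,0.2]]}}

```text
time: 6.75
eef_pos: [0.5095, 0.003, 0.1343]
tcp_rot: [0.998, 0.061, 0.004, 0.001]
contact_force: [0.4, -0.2, 0.4]
opening: 0.597
finger_force: 0.0
```

```bash
python3 - <<'E'
from h import *
st=ctrl.get_state();w=ctrl.read_camera('wrist');s=ctrl.read_camera('side');np.save('w4.npy',w);print(st['eef_pos'])
f=lambda im,x,y,w,h:cv2.resize(im[y:y+h,x:x+w],None,fx=4,fy=4,interpolation=cv2.INTER_CUBIC)
a=f(s,275,170,130,75);b=cv2.resize(w[0:230,200:500],(520,399));b=b[:300]
save('f.png',np.hstack([w[0:300,230:480],a]))
E
```

```text
[0.50949732 0.00298654 0.13429043]
```

View pics/f.png

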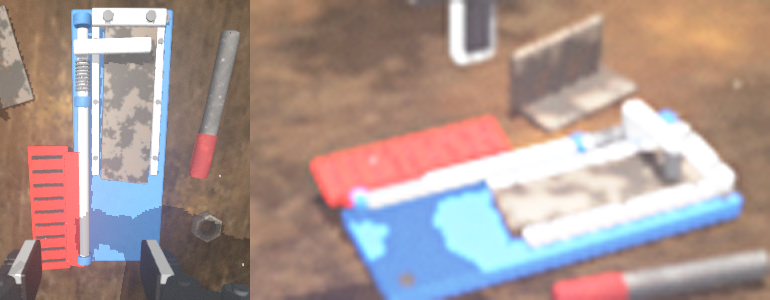

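The bar lies under the foot with its front at the stop (f.png 130,27), its rear edge is at (100,178)-(154,183), and the clip rests on it. A quick numeric check of the rear edge before handing in.

```bash
python3 - <<'E'
from h import *
st=ctrl.get_state();w=ext('wrist',st);yaw=np.radians(7.03);c,s=np.cos(yaw),np.sin(yaw);o=np.array([.5505,-.0224])
for p,z in(((331,177),.022),((383,182),.022),((320,260),.012),((397,261),.012)):
    q=plane(w,p,z)[:2]-o; print(p,(q@[c,s]).round(4),(q@[-s,c]).round(4))
im=np.load('w4.npy'); save('g.png',cv2.resize(im[0:70,290:410],None,fx=6,fy=6,interpolation=cv2.INTER_CUBIC))
E
```

```text
(331, 177) -0.0192 0.0215
(383, 182) -0.0234 -0.0223
(320, 260) -0.1009 0.0307
(397, 261) -0.1022 -0.0423
```

View pics/g.png

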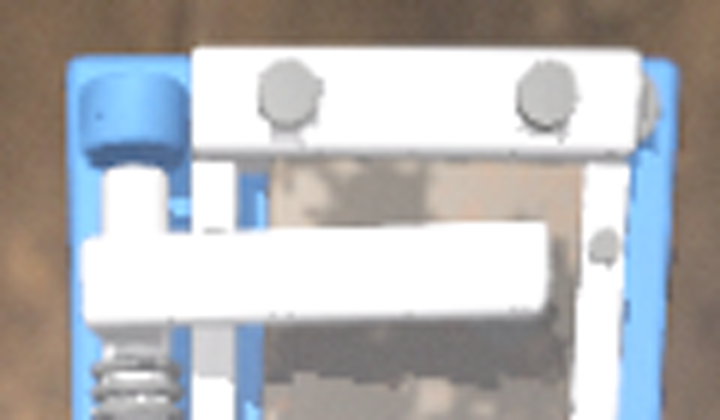

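The bar's rear is at about -21 mm (home is -22), its front is flush with the stop, and the clip arm lies over it.

```bash
python3 -c "
from plant import ctrl
print(ctrl.sign_off())"
```

```text
the job is handed in; nothing more can be done
None
```

The job is handed in: the bar is home against the end stop as far as the images show, the clip has sprung down onto it, and the robot is clear. The sign-off did not report a verdict.

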